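# Tip a four-way tube rack onto the right side and slide it home in its nest

### The arm

A 7-joint arm with a two-finger parallel gripper is mounted at the origin on a cart in front of the work surface, level with it; the furniture and walls round the work are solid. World frame = base frame: x ahead of the robot, y to its left, z up, the work surface at z = 0. Lengths are in m, angles in rad, forces in N, time in s.
With the tool pointing down it reaches from about 0.4 to 0.875 m from the base axis. Payload 6.5 kg.
Tool frame: the origin (TCP) lies at the very end of the fingers, on their centre line; the grasp point (between the pads) lies 19 mm behind it; x points along the fingers, y is the direction in which the jaws open and shut, and the axes are right-handed (so a half turn about x gives the same grasp; the last joint's range is limited). The gripper opens to 85 mm and grips with 20 to 120 N. Pads are 22 mm wide; open, the fingers measure 114 mm over their backs; the gripper's body (76 mm by 85 mm) begins 54 mm behind the grasp point. The pads swing forward as they close: fully open they stand 13 mm farther back than shut.
Start: joints at [-1.379, 0.536, -0.004, 1.538, 0.003, 1.067, -0.071], TCP at [0.166, 0.629, 0.231] pointing down, gripper open.
Joint ranges: [-2.7, 2.7], [-0.37, 2.16], [-1.27, 1.26], [0.24, 2.4], [-1.31, 4.45], [0.19, 1.91], [-2.76, 2.76]. Speed limits (rad/s): [2.39, 2.39, 3.14, 3.14, 3.14, 3.14, 3.14].

### API

Orientations are given as [roll, pitch, yaw] about the fixed x, y, z axes, in that order (R = Rz(yaw) Ry(pitch) Rx(roll)).
In Python, from plant import bot gives the robot as it stands.
- The arm moves only by the tool servo_tool, never from a script. Its argument "increments" is a list of rows, each a list of 7 numbers: the shift along the tool's x, y, z in cm, then the turn, a rotation vector about the tool's x, y, z in rad, then the opening in per cent of the stroke, from 0 (shut) to 100 (fully open). In form: [[tx, ty, tz, ax, ay, az, fingers], ...]. A call has 1 to 20 rows; each row shifts and turns the pose as measured when the row begins, along the tool's axes as they then stand; what a row does not reach is not made up. A row lasts 1/12 s, in which the tool goes at most 41.7 mm and 7.16 degrees, less where a joint would pass 70% of its speed; a pose out of reach is approached as far as the arm can. A call is refused whole if a number of a shift passes 4.17 or a number of a turn 0.125, either way. A call with a gripper value outside its range is refused whole. The fingers move at their own pace and stop on an object; the grip force is fixed at half the most. Time passes only in rows, so rows that do not move let the fingers close. It gives the time, the measured TCP pose, the force and the opening at its end, in the units of the state.
- bot.sense(): the state, without advancing time (a new reading comes with each control period).
- bot.capture(name): name is "side" or "top"; returns a dict with "image" (420x560x3 uint8, blue, green, red), "range_z" (420x560 float32, m along the optical axis (not along the pixel's ray), 0 where there is no reading), "K" (3x3 intrinsics, pixels), "world_from_camera" (4x4, takes a point from camera to world coordinates). Camera axes: x right, y down, z forward; pixel columns grow to the right and rows downward; lengths in m; the calibration is good to about 2 mm. A picture is of the moment at which its call begins.
- bot.close_job(): hands the job in, once; it reports no verdict.
Trained networks look in the newest picture that a camera, given by its name, has taken for a name from the list of things; names that differ only in an ending like _2 or _b are one class to them, and where a whole thing is asked for, a point or a joint stands for the part that bears it (a point fixed in the world has none). Each returns a list of dicts, best first, with "score" (0 to 1); they miss things now and then, are a little off and sometimes report something else, mostly with a low value. They report only what shows in the picture. A call takes as long as a camera call.
- bot.boxes_of(camera, name): "extent" ([centre column, centre row, width, height] in pixels, round what is visible of it).
- bot.regions_of(camera, name): "pixels" (420x560 bool, what is visible of it) and "extent" ([centre column, centre row, width, height] in pixels, round what is visible of it).
- bot.mark_of(camera, name): "at" ([column, row] in pixels: a listed point, or the origin of a listed thing).
The state is a dict: "time_s": time; "q": joint angles; "joint_vel": joint speeds; "joint_torque": joint torques, N m; "tcp_pos": TCP position; "eef_rot": TCP orientation; "ft_force": force on the tool from outside, world axes, zero at the start; "torque": the same for the moment, N m; "opening": finger opening in m.
Only numpy, scipy, OpenCV 4.12 (cv2) and the standard library are available. Lean on these libraries where they do the work, as an engineer would, in place of code of your own. Each camera call takes 0.05 s, during which the arm holds its last target.

### The job

Make the white four-way tube rack ready for the blood tubes: push it over with the fingers so that it lies flat on the bench with its fifteen-hole side up, then push it along the bench, lengthwise, into the aluminium nest, under the lip, until it is fully home against the end stop. Only push the rack, never pick it up; leave everything else on the bench where it is.

Things in the scene. Friction and masses are not known exactly. Their poses are not given: they have to be found in the camera images.
- rack: Four-way tube rack, loose: hollow white plastic block, 120 x 50 x 80 mm, about 0.16 kg, starts standing on a narrow side, 80 mm tall, 50 mm thick. Origin: centre of the side it starts on. x: along its length; z: up at the start; +y: out of the broad side with fifteen 17 mm holes (5 x 3), to the robot's left at the start; -y: out of the broad side with six 30 mm holes. Narrow sides: twelve 11 mm holes.
- rack_mid (a point): Middle of the rack, same axes: 40 mm above the bench while it stands, 25 mm once it lies flat. Only friction holds it: pushed near its top it tips rather than slides, and beyond a lean of about 32 degrees it falls over by itself. Turned as wanted it is 50 mm high, its +y axis up, and its -z side (120 x 50 mm) is the long upright side to the robot's left.
- rack_edge_near (a point): End, nearer the robot, of the rack's long bottom edge on the six-hole side (the edge it turns about, which stays on the bench): at (-60, -25, -40) mm from the rack's middle in the rack's axes.
- rack_edge_far (a point): The other end of that same edge: at (60, -25, -40) mm from the rack's middle.
- nest: Rack nest fixed to the bench: U-shaped bare aluminium lane without a floor, open to the robot, beyond the rack and to its right. Origin: on the bench, under the middle of a rack fully home. +x: into the nest, away from the robot. End stop: face at x = +60 mm, 62 high, with a hold-down lip at its top: underside 56 mm above the bench, reaching 15 mm towards the mouth, so only a flat rack goes under.
- nest_home (a point): Where the rack's middle lies when fully home (rack lengthwise in the lane): 25 mm above the nest's origin, same axes. Side cheeks: 26 mm high, 10 thick, inner faces at y = +-43 mm (3 mm of play each side), straight from the end stop to x = -8 mm, so a seated rack sticks out by 52 mm; then lead-ins flared by 29 degrees to about x = -28 mm, their tips about 53 mm either side of the middle.
- bottle_wash: white reagent bottle with a green cap, 54 mm across, 118 tall, upright near the robot's edge of the bench; loose, to be left alone. Origin: centre of its underside.
- bottle_red: small white dropper bottle with a red cap, 27 mm across, 66 tall, upright beside the nest, left of it; loose, to be left alone. Origin: centre of its underside.
- bottle_blue: small white dropper bottle with a blue cap, 27 mm across, 66 tall, upright beside the nest, left of it; loose, to be left alone. Origin: centre of its underside.
- tube_loose: capped blood tube lying on its side, 99 mm long, 16 thick, near the robot's edge; loose, to be left alone. Origin: centre of its underside.
- bench_tweezers: steel tweezers lying flat, 118 mm long, 9 high, behind the small centrifuge; loose, to be left alone. Origin: centre of its underside.
- red_marker: marker pen with a red cap lying flat, 132 mm long, 13 high, near the robot's edge; loose, to be left alone. Origin: centre of its underside.

How it is judged:
By the outcome, as a careful person would: the job done as asked, in the order asked, and still so for the second after the job is handed in, with the robot touching nothing.
It also fails if it takes over 61 s, if anything falls off the work surface, if the arm or the gripper's body presses on something with over 40 N, if the wrist force passes 120 N, or if a joint passes its speed limit or range.

## Working session

There is one attempt and no reset: what is moved stays moved. The work goes in short steps, Python scripts to look and compute and a tool call to move; the robot and the scene stay as the last step left them, time stands still between calls to the robot, and variables do not carry over. Pictures are saved under pics/ and viewed, and the job is handed in when it is done.

Besides the shell and the picture viewer there is one more tool, called as a command line: name --pt "numbers of a row" for each row, then --argument value for the rest. servo_tool: Moves the arm, as the interface text tells. Its arguments: {"type":"object","properties":{"increments":{"type":"array"}},"required":["increments"]}

```bash
ls; mkdir -p pics; python3 - <<'E'
from plant import bot
import cv2,numpy as np
s=bot.sense();print(s['time_s'],s['tcp_pos'],s['eef_rot'],s['opening'])
for n in ['side','top']:
    c=bot.capture(n);cv2.imwrite(f'pics/{n}0.png',c['image']);np.savez(f'{n}0.npz',**c)
    T=c['world_from_camera'];print(n,T.round(3).tolist(),c['K'].tolist())
    for o in ['rack_mid','rack_edge_near','rack_edge_far','nest','nest_home','bottle_red','bottle_blue','rack']:
        print(o,[(m['at'],round(m['score'],2)) for m in bot.mark_of(n,o)[:2]])
E
```

```text
pics
0.0 [0.16558232 0.62789599 0.23040156] [-1.50958362  1.5690313  -1.76737356] 0.08534843077821418
side [[-0.889, -0.227, 0.398, 0.13], [-0.458, 0.436, -0.774, 1.064], [0.002, -0.871, -0.492, 0.491], [0.0, 0.0, 0.0, 1.0]] [[476.18613082546807, 0.0, 282.0878330920126], [0.0, 476.18613082546807, 211.6744392041892], [0.0, 0.0, 1.0]]
rack_mid [([292.9, 212.5], 0.55)]
rack_edge_near [([329.7, 234.9], 0.72)]
rack_edge_far [([278.9, 218.0], 0.64), ([295.5, 211.1], 0.32)]
nest [([235.3, 184.2], 0.85), ([360.8, 292.1], 0.53)]
nest_home [([238.5, 173.0], 0.68)]
bottle_red [([191.0, 227.5], 0.72)]
bottle_blue [([203.3, 210.3], 0.87)]
rack [([298.2, 231.6], 0.74)]
top [[0.029, -0.995, 0.094, 0.415], [-0.999, -0.031, -0.014, 0.34], [0.016, -0.093, -0.995, 0.919], [0.0, 0.0, 0.0, 1.0]] [[386.82594060388897, 0.0, 273.2244293750454], [0.0, 386.82594060388897, 213.8037838477683], [0.0, 0.0, 1.0]]
rack_mid [([262.6, 227.2], 0.76)]
rack_edge_near []
rack_edge_far [([276.0, 203.4], 0.63), ([234.2, 144.4], 0.17)]
nest []
nest_home []
bottle_red [([232.6, 144.7], 0.58)]
bottle_blue [([263.2, 140.8], 0.67)]
rack [([264.9, 228.5], 0.68)]
```

View pics/side0.png

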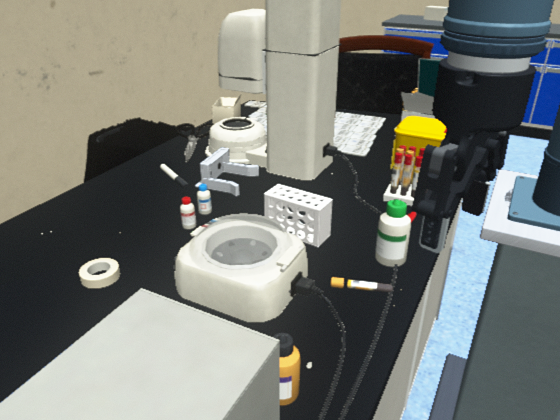

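View pics/top0.png

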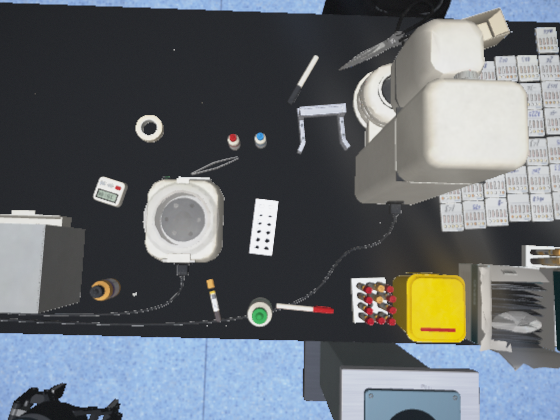

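The side view shows the rack standing at about (298,213), the nest at (228,172) and the small centrifuge at (243,265). In the top view the rack is at (264,227), with the centrifuge left of it at (183,220). The nest is at (322,125) and the microscope is right of it. I'll measure them using depth.

```bash
cat > h.py <<'E'
import numpy as np,cv2
def cloud(c):
    z=c['range_z'];K=c['K'];v,u=np.mgrid[:420,:560]
    P=np.stack([(u-K[0,2])/K[0,0]*z,(v-K[1,2])/K[1,1]*z,z],-1)
    T=c['world_from_camera'];W=P@T[:3,:3].T+T[:3,3];W[z==0]=np.nan;return W
def proj(c,p):
    T=np.linalg.inv(c['world_from_camera']);q=T[:3,:3]@np.asarray(p)+T[:3,3];q=c['K']@q;return q[:2]/q[2]
def rect(pts):
    r=cv2.minAreaRect((pts[:,:2]*1000).astype(np.float32));return r, cv2.boxPoints(r).round(0).tolist()
E
python3 - <<'E'
from h import *
t=np.load('top0.npz');s=np.load('side0.npz')
W=cloud(t);S=cloud(s)
print('bench z',np.nanmedian(W[230:260,300:340,2]),np.nanmedian(S[260:280,340:350,2]))
def sel(W,r0,r1,c0,c1,z0,z1):
    w=W[r0:r1,c0:c1].reshape(-1,3);return w[(w[:,2]>z0)&(w[:,2]<z1)]
a=sel(W,195,260,240,285,.06,.095);print('rack top',len(a),np.median(a[:,2]),rect(a))
# nest
for z0,z1 in[(.015,.035),(.05,.075)]:
    a=sel(W,95,160,292,352,z0,z1);print('nest',z0,len(a),np.median(a[:,2]) if len(a) else 0,rect(a) if len(a) else 0)
for n,b in dict(red=(130,150,225,242),blue=(130,150,252,270),green=(298,330,245,275)).items():
    a=sel(W,*b,.03,.15);print(n,a.mean(0),a.max(0),a.min(0))
a=sel(W,170,270,140,228,.02,.2);print('centrifuge',a.min(0),a.max(0))
a=sel(W,20,210,353,420,.1,.9);print('microscope',a.min(0),a.max(0))
np.set_printoptions(linewidth=200)
print((W[100:156:4,294:354:3,2]*1000).round())
# side
a=sel(S,180,250,262,335,.06,.1);print('side rack top',len(a),rect(a),np.median(a[:,2]))
a=sel(S,145,198,194,262,.015,.075);print('side nest',a.min(0),a.max(0))
E
```

```text
bench z -0.00012854233415993122 0.0003996594412532528
rack top 1051 0.079673029564447 (((467.0581970214844, 347.93035888671875), (50.02952575683594, 119.87493896484375), 85.0178451538086), [[405.0, 328.0], [525.0, 318.0], [529.0, 368.0], [410.0, 378.0]])
nest 0.015 337 0.025091338257138274 (((727.0401611328125, 219.23797607421875), (140.8352813720703, 123.14215850830078), 6.21256685256958), [[650.0, 273.0], [664.0, 150.0], [804.0, 166.0], [790.0, 288.0]])
nest 0.05 438 0.06022330945470211 (((741.4577026367188, 221.28282165527344), (21.9993896484375, 105.68331909179688), 6.837849140167236), [[724.0, 272.0], [737.0, 168.0], [759.0, 170.0], [746.0, 275.0]])
red [0.66476603 0.42346752 0.05022498] [0.68017111 0.43714882 0.06892524] [0.65467385 0.4116634  0.03033281]
blue [0.67041641 0.36248232 0.05046361] [0.68695316 0.3750333  0.0653062 ] [0.66078976 0.349397   0.03026647]
green [0.28639625 0.35009919 0.09146164] [0.30813973 0.37681358 0.11973424] [0.25718848 0.32429703 0.0316002 ]
centrifuge [0.36721922 0.44469082 0.0200728 ] [0.57806503 0.61173002 0.10610304]
microscope [0.53459857 0.0
[... 807 characters left out ...]
 -3. 14. 29. -0.  1. -0.  1. -2.  1. -1. -1. -1.  0.  0.  4. 29. 25. -0.  1.]
 [-3. -1.  4. 23. -2. -1. -2. -0.  0. -3. -0. -0.  2. -2. -0.  1. 23. 26. -1.  1.]
 [-3. -3. 22. 23.  2.  1. -0. -2. -0. -1. -2. -0.  1. -1.  1.  0.  7. 21. 26.  0.]
 [-3. -0. 25.  9.  0. -0.  1. -2. -0.  1. -1. -1. -2.  0.  0. -0. -1. 10.  1.  1.]
 [ 1.  1. 13. -2. -0.  1. -2. -1. -1. -3. -5.  0.  3.  1. -1. -2. -3. -2. -3.  2.]]
side rack top 2055 (((454.77423095703125, 435.75433349609375), (125.84001159667969, 244.0257568359375), 6.445113658905029), [[379.0, 550.0], [406.0, 307.0], [531.0, 322.0], [504.0, 564.0]]) 0.08002717743639975
side nest [0.64837887 0.06073333 0.01502719] [0.83857497 0.37856596 0.06540708]
```

```bash
python3 - <<'E'
import cv2
i=cv2.imread('pics/top0.png')[80:275,130:430];cv2.imwrite('pics/topz.png',cv2.resize(i,None,fx=2.6,fy=2.6,interpolation=cv2.INTER_CUBIC))
i=cv2.imread('pics/side0.png')[130:270,165:365];cv2.imwrite('pics/sidez.png',cv2.resize(i,None,fx=4,fy=4,interpolation=cv2.INTER_CUBIC))
E
```

```text
(no output)
```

View pics/topz.png

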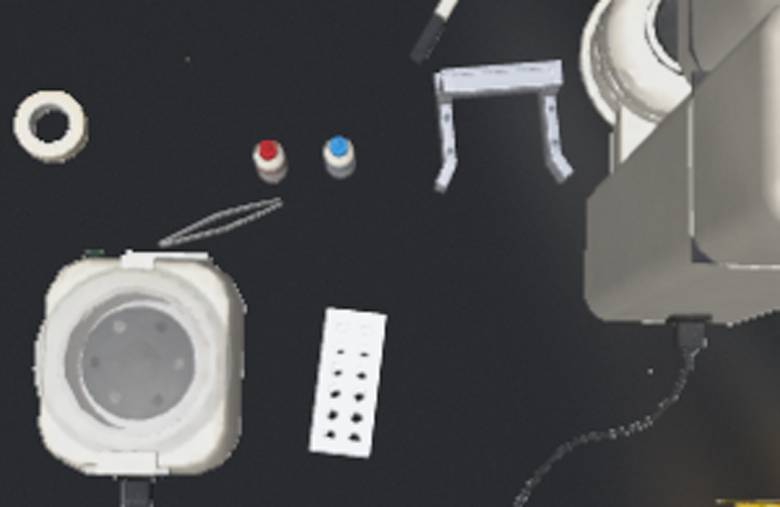

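View pics/sidez.png

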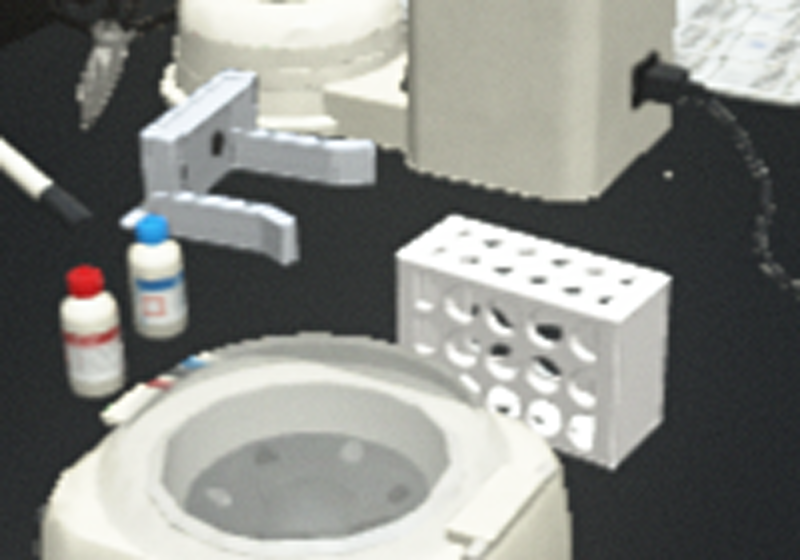

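The rack measures 50 x 120 mm with its top at 80 mm, and the nest stop is at 60 mm, so both agree with the sizes given. Next I'll refine the nest pose and check clearance to the microscope.

```bash
python3 - <<'E'
from h import *
from scipy.spatial.transform import Rotation as R
from scipy.optimize import minimize
t=np.load('top0.npz');s=np.load('side0.npz')
from plant import bot
st=bot.sense();Rm=R.from_euler('xyz',st['eef_rot']).as_matrix();print(st['time_s'],Rm.round(3).tolist())
for nm,c,b in [('top',t,(90,160,290,356)),('side',s,(145,198,194,262))]:
    W=cloud(c)[b[0]:b[1],b[2]:b[3]].reshape(-1,3)*1000
    W=W[(W[:,0]<775)&(W[:,1]>135)]
    ck=W[(W[:,2]>21)&(W[:,2]<30)]; lip=W[(W[:,2]>57)&(W[:,2]<66)]
    for yaw in np.radians([4,5,6,7,8,9]):
        ex=np.array([np.cos(yaw),np.sin(yaw)]);ey=np.array([-ex[1],ex[0]])
        d=(ck[:,:2]-[686,214]);x=d@ex;y=d@ey
        m=(x>-8)&(x<42);l=y[m&(y>20)];r=y[m&(y<-20)]
        dl=(lip[:,:2]-[686,214]);lx=dl@ex;ly=dl@ey
        print(nm,round(np.degrees(yaw)),'L',len(l),np.percentile(l,[5,50,95]).round(1) if len(l) else 0,l.std().round(2),'R',len(r),np.percentile(r,[5,50,95]).round(1) if len(r) else 0,r.std().round(2),'lip x',np.percentile(lx,[2,98]).round(1),'y',np.percentile(ly,[2,98]).round(1), 'corr',np.polyfit(ly,lx,1)[0].round(3))
W=cloud(t);w=W[:230,330:430].reshape(-1,3);w=w[(w[:,2]>.02)]
for z0 in [.02,.1,.2,.3,.4]:
    for x0 in [.5,.55,.6,.65,.7,.75]:
        q=w[(w[:,2]>z0)&(w[:,2]<z0+.1)&(w[:,0]>x0)&(w[:,0]<x0+.05)&~((w[:,2]<.07)&(w[:,1]>.135))]
        if len(q):print('mic z',z0,'x',x0,q[:,1].max().round(3),len(q))
E
```

```text
0.9 [[0.0, 0.255, 0.967], [0.0, 0.967, -0.255], [-1.0, 0.0, 0.0]]
top 4 L 86 [45.  49.6 54.1] 3.05 R 90 [-51.4 -46.  -41.3] 3.24 lip x [44.4 66.5] y [-47.2  54.1] corr -0.046
top 5 L 88 [44.6 49.2 53.7] 3.0 R 91 [-51.4 -46.2 -41.8] 3.18 lip x [45.  66.1] y [-48.1  53.2] corr -0.03
top 6 L 85 [44.3 49.1 53.6] 2.99 R 91 [-51.5 -46.2 -42.2] 3.03 lip x [45.4 66. ] y [-49.   52.4] corr -0.013
top 7 L 88 [44.1 48.8 53.4] 2.99 R 90 [-51.7 -46.4 -42.3] 3.07 lip x [45.6 65.8] y [-49.9  51.6] corr 0.004
top 8 L 87 [43.7 48.5 53.1] 3.02 R 93 [-51.9 -46.7 -42.7] 3.11 lip x [45.3 66.1] y [-50.8  50.7] corr 0.021
top 9 L 87 [43.5 48.4 53.4] 3.11 R 89 [-52.3 -47.1 -42.9] 3.16 lip x [44.6 66.3] y [-51.9  49.9] corr 0.037
side 4 L 72 [46.8 53.2 56.8] 3.26 R 66 [-50.1 -42.9 -39.1] 3.57 lip x [-9.  65.6] y [-46.  157.2] corr -0.307
side 5 L 74 [46.3 53.1 56.4] 3.33 R 66 [-50.5 -43.1 -39.6] 3.53 lip x [-6.3 65. ] y [-47.  157.1] corr -0.289
side 6 L 74 [45.9 52.5 56. ] 3.31 R 67 [-50.8 -42.9 -39.9] 3.56 lip x [-3.6 65.1] y [-48. 157.] corr -0.27
side 7 L 75 [45.5 52.1 55.8] 3.3 R 68 [-51.1 -43.5 -40.1] 
[... 308 characters left out ...]
 0.55 0.133 265
mic z 0.02 x 0.6 0.133 238
mic z 0.02 x 0.65 0.129 75
mic z 0.02 x 0.7 0.125 656
mic z 0.02 x 0.75 0.134 704
mic z 0.1 x 0.5 0.129 533
mic z 0.1 x 0.55 0.132 351
mic z 0.1 x 0.6 0.132 315
mic z 0.1 x 0.65 0.129 22
mic z 0.1 x 0.7 0.106 72
mic z 0.1 x 0.75 0.106 47
mic z 0.2 x 0.5 0.129 557
mic z 0.2 x 0.55 0.131 530
mic z 0.2 x 0.6 0.132 478
mic z 0.2 x 0.65 0.129 233
mic z 0.2 x 0.7 0.107 571
mic z 0.2 x 0.75 0.107 419
mic z 0.3 x 0.5 0.127 484
mic z 0.3 x 0.55 0.131 914
mic z 0.3 x 0.6 0.131 830
mic z 0.3 x 0.65 0.126 168
mic z 0.3 x 0.7 0.106 549
mic z 0.3 x 0.75 0.106 337
mic z 0.4 x 0.5 0.124 8
mic z 0.4 x 0.55 0.128 167
mic z 0.4 x 0.6 0.127 169
mic z 0.4 x 0.65 0.123 6
```

```bash
python3 - <<'E'
from h import *
s=np.load('side0.npz');S=cloud(s);np.set_printoptions(linewidth=200,suppress=True)
for v in range(5,240,18):
    print(v,[ (u,*(S[v,u]*100).round(0).astype(int)) for u in range(415,560,20) if np.isfinite(S[v,u]).all()])
t=np.load('top0.npz')
# cable: project bench points
T=t['world_from_camera'];K=t['K']
def ray(u,v,z=0):
    d=T[:3,:3]@np.linalg.solve(K,[u,v,1.]);return (T[:3,3]+d*(z-T[2,3])/d[2])[:2].round(3)
for p in [(395,210),(393,222),(375,232),(350,240),(335,255),(325,270),(318,285),(300,300),(290,303)]:print(p,ray(*p))
i=t['image'][195:320,255:420];cv2.imwrite('pics/cable.png',cv2.resize(i,None,fx=4.5,fy=4.5,interpolation=cv2.INTER_CUBIC))
from plant import bot
print(bot.sense()['joint_torque'])
E
```

```text
5 [(415, np.int64(109), np.int64(-313), np.int64(6)), (435, np.int64(93), np.int64(-316), np.int64(6)), (455, np.int64(19), np.int64(65), np.int64(45)), (475, np.int64(18), np.int64(66), np.int64(45)), (495, np.int64(16), np.int64(67), np.int64(45)), (515, np.int64(15), np.int64(66), np.int64(45)), (535, np.int64(14), np.int64(65), np.int64(45)), (555, np.int64(9), np.int64(-316), np.int64(10))]
23 [(415, np.int64(96), np.int64(-266), np.int64(-1)), (435, np.int64(83), np.int64(-271), np.int64(-1)), (455, np.int64(19), np.int64(66), np.int64(44)), (475, np.int64(18), np.int64(66), np.int64(44)), (495, np.int64(16), np.int64(67), np.int64(44)), (515, np.int64(15), np.int64(66), np.int64(44)), (535, np.int64(14), np.int64(65), np.int64(44)), (555, np.int64(6), np.int64(-318), np.int64(-2))]
41 [(415, np.int64(62), np.int64(-116), np.int64(12)), (435, np.int64(80), np.int64(-265), np.int64(-13)), (455, np.int64(19), np.int64(66), np.int64(43)), (475, np.int64(17), np.int64(66), np.int64(43)), (495, np.int64(16), np.int64(67), np.int64(43)), (515, np.int64(15), np.int64(66), np.int64(43)
[... 4093 characters left out ...]
int64(26), np.int64(27), np.int64(0)), (435, np.int64(17), np.int64(68), np.int64(26)), (455, np.int64(27), np.int64(-105), np.int64(-75)), (475, np.int64(19), np.int64(-111), np.int64(-76)), (495, np.int64(12), np.int64(16), np.int64(-2)), (515, np.int64(8), np.int64(16), np.int64(-1)), (535, np.int64(5), np.int64(16), np.int64(0)), (555, np.int64(2), np.int64(14), np.int64(0))]
(395, 210) [0.52  0.035]
(393, 222) [0.491 0.04 ]
(375, 232) [0.466 0.083]
(350, 240) [0.445 0.143]
(335, 255) [0.409 0.178]
(325, 270) [0.373 0.201]
(318, 285) [0.337 0.217]
(300, 300) [0.301 0.258]
(290, 303) [0.294 0.282]
[ -0.00057529 -58.33025336   1.04755595 -25.94362736   0.01241952   0.00151575   0.00000649]
```

View pics/cable.png

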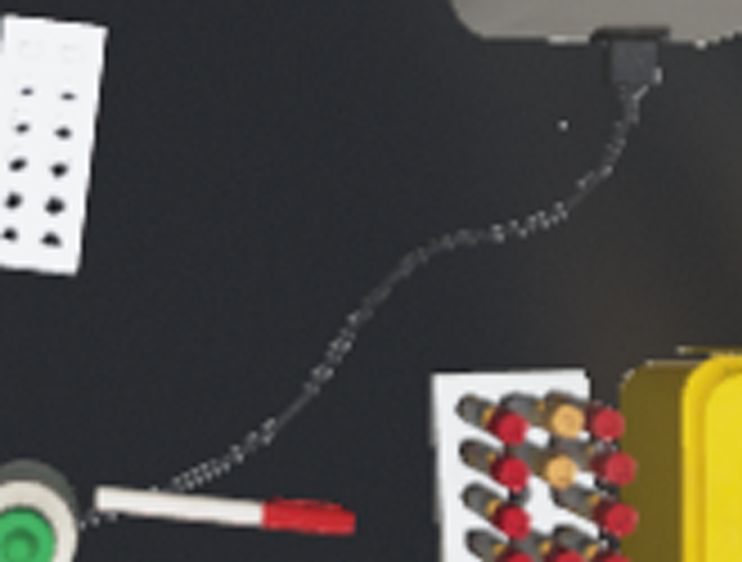

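The top view shows the cable running past (335,255), i.e. world (0.41, 0.18), so I'll keep the rack clear of it. The plan:
1. Tip the rack over to -y.
2. Push it forward a little.
3. Push it sideways while turning it, to line it up with the lane.
4. Push it lengthwise into the nest.

First I'll move above the gap between the rack and the centrifuge with the fingers shut.

servo_tool --pt "0 -0.7 1.8 0 0 0 0" --pt "0 -1.3 3.5 0 0 0 0" --pt "0 -1.3 3.5 0 0 0 0" --pt "0 -1.3 3.5 0 0 0 0" --pt "0 -1.3 3.5 0 0 0 0" --pt "0 -1.3 3.5 0 0 0 0" --pt "0 -1.3 3.5 0 0 0 0" --pt "0 -1.3 3.5 0 0 0 0" --pt "0 -1.3 3.5 0 0 0 0" --pt "0 -0.7 3.0 0 0 0 0" --pt "0 0 0 0 0 0 0"

```text
time_s: 1.82
tcp_pos: [0.4621, 0.4257, 0.23]
eef_rot: [2.047, 1.567, 1.799]
ft_force: [1.0, -1.4, -0.2]
opening: -0.0002
```

servo_tool --pt "0 0 0 0.12 0 0 0" --pt "0 0 0 0.12 0 0 0" --pt "0 0 0 0.12 0 0 0" --pt "0 0 0 0.12 0 0 0" --pt "0 0 0 0.12 0 0 0" --pt "0 0 0 0.12 0 0 0" --pt "0 0 0 0.12 0 0 0" --pt "0 0 0 0.12 0 0 0" --pt "0 0 0 0.12 0 0 0" --pt "0 0 0 0.12 0 0 0" --pt "0 0 0 0.12 0 0 0" --pt "0 0 0 0.08 0 0 0" --pt "0 0 0 0 0 0 0"

```text
time_s: 2.9
tcp_pos: [0.464, 0.4244, 0.2303]
eef_rot: [-2.982, 1.566, 1.595]
ft_force: [-0.7, -0.0, 0.3]
opening: 0.0004
```

```bash
cat > st.py <<'E'
from plant import bot
import numpy as np,sys
from scipy.spatial.transform import Rotation as R
s=bot.sense();M=R.from_euler('xyz',s['eef_rot']).as_matrix()
print('t',round(s['time_s'],2),'tcp',(np.array(s['tcp_pos'])*1000).round(1),'F',np.array(s['ft_force']).round(1),'open',round(s['opening'],4),'q',np.round(s['q'],2))
print('toolx',M[:,0].round(3),'tooly',M[:,1].round(3),'yaw_y',np.degrees(np.arctan2(M[1,1],M[0,1])).round(1))
def need(x,y,z): # cm in tool axes to reach
    print('to',(x,y,z),(M.T@(np.array([x,y,z])-np.array(s['tcp_pos'])*1000)/10).round(2))
for a in sys.argv[1:]: need(*map(float,a.split(',')))
E
python3 st.py 468,407,150 468,407,72
```

```text
t 2.9 tcp [464.  424.4 230.3] F [-0.7 -0.   0.3] open 0.0004 q [-1.09  0.52  0.4   1.62 -0.23  1.04 -0.76]
toolx [-0.     0.005 -1.   ] tooly [ 0.991 -0.134 -0.001] yaw_y -7.7
to (468.0, 407.0, 150.0) [8.03 0.63 1.71]
to (468.0, 407.0, 72.0) [15.83  0.64  1.74]
```

servo_tool --pt "0 0.3 0.9 -0.05 0 0 0" --pt "2 0.3 0.9 0 0 0 0" --pt "3 0 0 0 0 0 0" --pt "3 0 0 0 0 0 0" --pt "3 0 0 0 0 0 0" --pt "3 0 0 0 0 0 0" --pt "1.5 0 0 0 0 0 0" --pt "0.3 0 0 0 0 0 0" --pt "0 0 0 0 0 0 0"

```text
time_s: 3.65
tcp_pos: [0.4687, 0.411, 0.0688]
eef_rot: [2.884, 1.558, 1.259]
ft_force: [0.1, 0.6, 0.1]
opening: 0.0
```

```bash
python3 st.py 468,387,72 468,350,72
```

```text
t 3.65 tcp [468.7 411.   68.8] F [0.1 0.6 0.1] open 0.0 q [-1.    0.71  0.3   1.74 -0.31  0.73 -0.59]
toolx [ 0.004  0.012 -1.   ] tooly [ 0.999 -0.054  0.003] yaw_y -3.1
to (468.0, 387.0, 72.0) [-0.35  0.06  2.4 ]
to (468.0, 350.0, 72.0) [-0.39  0.27  6.09]
```

servo_tool --pt "-0.3 0 0.6 -0.03 0 0 0" --pt "0 0 0.6 0 0 0 0" --pt "0 0 0.4 0 0 0 0" --pt "0 0 0.3 0 0 0 0" --pt "0 0 0.3 0 0 0 0" --pt "0 0 0.3 0 0 0 0" --pt "0 0 0.3 0 0 0 0" --pt "0 0 0.3 0 0 0 0" --pt "0 0 0.3 0 0 0 0" --pt "0 0 0.3 0 0 0 0"

```text
time_s: 4.48
tcp_pos: [0.4704, 0.376, 0.0777]
eef_rot: [2.686, 1.548, 1.096]
ft_force: [-0.5, 0.5, -0.3]
opening: 0.0002
```

```bash
cat > snap.py <<'E'
from plant import bot
import cv2,numpy as np,sys
k=sys.argv[1]
for n in sys.argv[2:] or ['side','top']:
    c=bot.capture(n);cv2.imwrite(f'pics/{n}{k}.png',c['image']);np.savez(f'{n}{k}.npz',**c)
    b=(100,300,160,360) if n=='side' else (80,300,160,400)
    i=c['image'][b[0]:b[1],b[2]:b[3]];cv2.imwrite(f'pics/{n}{k}z.png',cv2.resize(i,None,fx=2.5,fy=2.5,interpolation=cv2.INTER_CUBIC))
E
python3 st.py; python3 snap.py 1 side
```

```text
t 4.48 tcp [470.4 376.   77.7] F [-0.5  0.5 -0.3] open 0.0002 q [-0.96  0.66  0.29  1.8  -0.3   0.7  -0.52]
toolx [ 0.011  0.021 -1.   ] tooly [ 1.   -0.02  0.01] yaw_y -1.1
```

View pics/side1z.png

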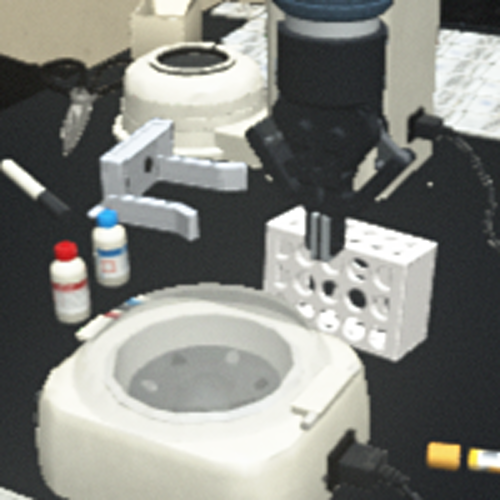

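The side view shows the shut fingers behind the rack's top edge at about (318,235). The rack is still upright. The fingers have drifted up to 78 mm, so I'll lower them before pushing on.

servo_tool --pt "0.6 0 -0.2 0.04 0 0 0" --pt "0.4 0 0 0 0 0 0" --pt "0.1 0 0.3 0 0 0 0" --pt "0.1 0 0.3 0 0 0 0" --pt "0.1 0 0.3 0 0 0 0" --pt "0.1 0 0.3 0 0 0 0"

```text
time_s: 5.03
tcp_pos: [0.4703, 0.3654, 0.0632]
eef_rot: [2.705, 1.546, 1.077]
ft_force: [-0.6, 0.6, 0.9]
opening: -0.0003
```

```bash
python3 st.py; python3 snap.py 2 side
```

```text
t 5.03 tcp [470.3 365.4  63.2] F [-0.6  0.6  0.9] open -0.0003 q [-0.95  0.68  0.29  1.82 -0.31  0.66 -0.53]
toolx [ 0.012  0.022 -1.   ] tooly [ 0.998 -0.058  0.01 ] yaw_y -3.3
```

View pics/side2z.png

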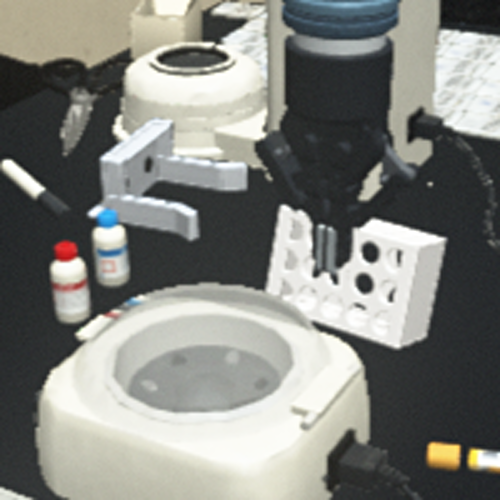

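The rack is leaning away cleanly about its far bottom edge. I'll keep pushing.

servo_tool --pt "-0.1 0 0.3 0 0 0 0" --pt "0 0 0.3 0 0 0 0" --pt "0 0 0.3 0 0 0 0" --pt "0 0 0.3 0 0 0 0" --pt "0 0 0.3 0 0 0 0" --pt "0 0 0.3 0 0 0 0" --pt "0 0 0.3 0 0 0 0" --pt "0 0 0.3 0 0 0 0"

```text
time_s: 5.75
tcp_pos: [0.4685, 0.3362, 0.0634]
eef_rot: [2.696, 1.549, 1.067]
ft_force: [-0.2, -0.1, 0.1]
opening: -0.0001
```

```bash
python3 st.py; python3 snap.py 3 side
```

```text
t 5.75 tcp [468.5 336.2  63.4] F [-0.2 -0.1  0.1] open -0.0001 q [-0.91  0.65  0.29  1.87 -0.31  0.64 -0.49]
toolx [ 0.01   0.019 -1.   ] tooly [ 0.998 -0.059  0.009] yaw_y -3.4
```

View pics/side3z.png

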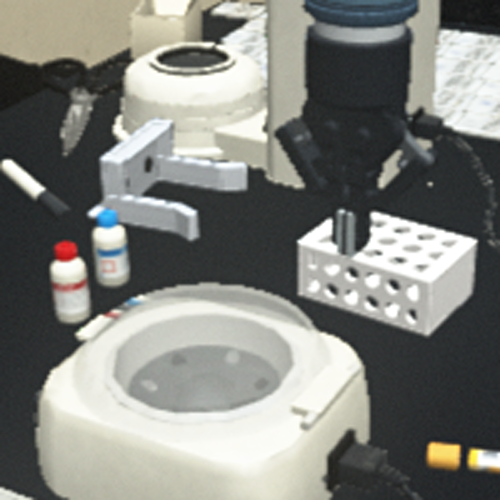

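The rack fell flat with its fifteen-hole side up, at about (385,270) in the zoomed view. I'll lift off, move back and measure.

servo_tool --pt "-2 0 0 0 0 0 0" --pt "-4 0 0 0 0 0 0" --pt "-2 -1 0.5 0 0 0 30" --pt "-1 -3 0.5 0 0 0 30" --pt "0 -3 0.5 0 0 0 30" --pt "0 -3 0.5 0 0 0 30" --pt "0 -1 0.5 0 0 0 30" --pt "0 0 0 0 0 0 30"

```text
time_s: 6.47
tcp_pos: [0.3536, 0.3131, 0.1556]
eef_rot: [2.68, 1.549, 1.046]
ft_force: [-0.1, 0.1, 0.2]
opening: 0.0255
```

servo_tool --pt "0 0 0 -0.12 0 0 40" --pt "0 0 0 -0.12 0 0 40" --pt "0 0 0 -0.12 0 0 40" --pt "0 0 0 -0.12 0 0 40" --pt "0 0 0 -0.12 0 0 40" --pt "0 0 0 -0.12 0 0 40" --pt "0 0 0 -0.12 0 0 40" --pt "0 0 0 -0.12 0 0 40" --pt "0 0 0 -0.12 0 0 40" --pt "0 0 0 -0.12 0 0 40" --pt "0 0 0 -0.12 0 0 40" --pt "0 0 0 -0.12 0 0 40" --pt "0 0 0 -0.1 0 0 40" --pt "0 0 0 0 0 0 40"

```text
time_s: 7.63
tcp_pos: [0.367, 0.3163, 0.1567]
eef_rot: [0.946, 1.54, 0.916]
ft_force: [-0.1, 0.0, 1.1]
opening: 0.0344
```

```bash
cat >> h.py <<'E'
def flat(c,z0=.042,z1=.056,b=(.38,.78,.1,.36)):
    W=cloud(c).reshape(-1,3);w=W[(W[:,2]>z0)&(W[:,2]<z1)&(W[:,0]>b[0])&(W[:,0]<b[1])&(W[:,1]>b[2])&(W[:,1]<b[3])]
    g=np.zeros((500,500),np.uint8);ij=((w[:,:2]-[b[0],b[2]])*1000).astype(int)
    g[ij[:,1].clip(0,499),ij[:,0].clip(0,499)]=255
    g=cv2.morphologyEx(g,cv2.MORPH_CLOSE,np.ones((7,7)))
    n,l,s,_=cv2.connectedComponentsWithStats(g);k=1+np.argmax(s[1:,4])
    m=l[ij[:,1].clip(0,499),ij[:,0].clip(0,499)]==k
    r=cv2.minAreaRect((w[m][:,:2]*1000).astype(np.float32));return r,cv2.boxPoints(r).round(0).tolist(),np.median(w[m][:,2])
E
python3 st.py; python3 snap.py 4; python3 - <<'E'
from h import *
for n in['top','side']:print(flat(np.load(n+'4.npz')))
E
```

```text
t 7.63 tcp [367.  316.3 156.7] F [-0.1  0.   1.1] open 0.0344 q [-0.8   0.35  0.    2.06 -0.01  0.71  0.74]
toolx [ 0.019  0.024 -1.   ] tooly [0.03  0.999 0.025] yaw_y 88.3
(((461.1612854003906, 280.37969970703125), (80.20524597167969, 119.87139129638672), 84.91165924072266), [[398.0, 246.0], [517.0, 235.0], [524.0, 315.0], [405.0, 326.0]], np.float64(0.04961664464421889))
(((459.0886535644531, 281.5263671875), (84.56604766845703, 120.7641372680664), 84.85730743408203), [[395.0, 245.0], [515.0, 234.0], [523.0, 318.0], [403.0, 329.0]], np.float64(0.049635939627713344))
```

View pics/top4z.png

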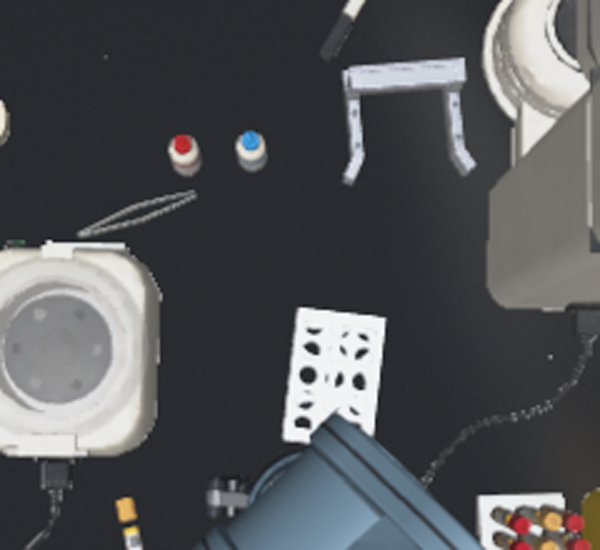

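View pics/side4z.png

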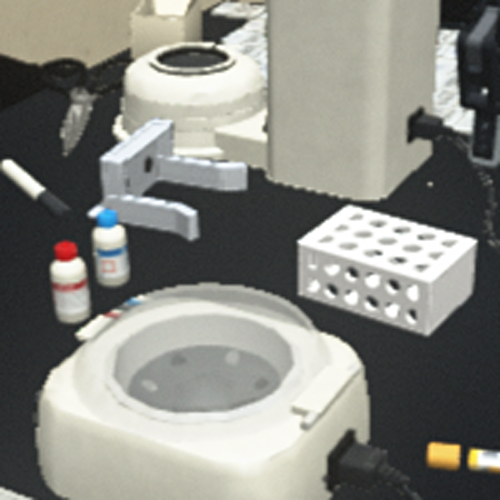

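The rack lies flat: top at 49.6 mm, 80 x 120 mm, centre (460, 281), yaw -5°. I'll lower the part-open fingers behind its near end.

servo_tool --pt "0 -1.4 0 0.06 0.02 -0.024 40" --pt "1 -1.4 0 0 0 0 40" --pt "3 0 0 0 0 0 40" --pt "3.5 0 0 0 0 0 40" --pt "3.5 0 0 0 0 0 40" --pt "1.5 0 0 0 0 0 40" --pt "0 0 0 0 0 0 40"

```text
time_s: 8.32
tcp_pos: [0.3709, 0.2909, 0.0292]
eef_rot: [1.053, 1.562, 0.928]
ft_force: [-0.4, 0.2, -0.5]
opening: 0.0342
```

```bash
python3 st.py 372,288,18 389,287,18 449,282,18
```

```text
t 8.32 tcp [370.9 290.9  29.2] F [-0.4  0.2 -0.5] open 0.0342 q [-0.78  0.58  0.02  2.12 -0.03  0.43  0.71]
toolx [ 0.005  0.007 -1.   ] tooly [0.125 0.992 0.008] yaw_y 82.8
to (372.0, 288.0, 18.0) [ 1.12 -0.28  0.14]
to (389.0, 287.0, 18.0) [ 1.13 -0.16  1.84]
to (449.0, 282.0, 18.0) [1.16 0.09 7.86]
```

servo_tool --pt "0.6 -0.2 0 -0.04 0 0 40" --pt "0.4 -0.1 0.3 0 0 0 40" --pt "0 0 0.5 0 0 0 40" --pt "0 0 0.5 0 0 0 40" --pt "0 0 0.5 0 0 0 40" --pt "0 0 0.5 0 0 0 40" --pt "0 0 0.5 0 0 0 40" --pt "0 0 0.5 0 0 0 40" --pt "0 0 0.5 0 0 0 40" --pt "0 0 0.5 0 0 0 40" --pt "0 0 0.5 0 0 0 40" --pt "0 0 0.5 0 0 0 40" --pt "0 0 0 0 0 0 40"

```text
time_s: 9.4
tcp_pos: [0.4326, 0.284, 0.0234]
eef_rot: [0.855, 1.557, 0.757]
ft_force: [0.2, -0.6, -0.3]
opening: 0.034
```

```bash
python3 st.py 449,282,18; python3 snap.py 5; python3 - <<'E'
from h import *
for n in['top','side']:print(flat(np.load(n+'5.npz')))
E
```

```text
t 9.4 tcp [432.6 284.   23.4] F [ 0.2 -0.6 -0.3] open 0.034 q [-0.67  0.64  0.01  2.01 -0.01  0.47  0.82]
toolx [ 0.01  0.01 -1.  ] tooly [0.098 0.995 0.011] yaw_y 84.4
to (449.0, 282.0, 18.0) [ 0.56 -0.04  1.65]
(((511.04364013671875, 275.9724426269531), (79.8607177734375, 103.70619201660156), 84.48368835449219), [[456.0, 241.0], [559.0, 231.0], [566.0, 311.0], [463.0, 321.0]], np.float64(0.049675548186219276))
(((490.09515380859375, 279.7893371582031), (82.33003997802734, 142.7127227783203), 83.69214630126953), [[415.0, 247.0], [556.0, 231.0], [566.0, 313.0], [424.0, 329.0]], np.float64(0.049374716959757814))
```

View pics/side5z.png

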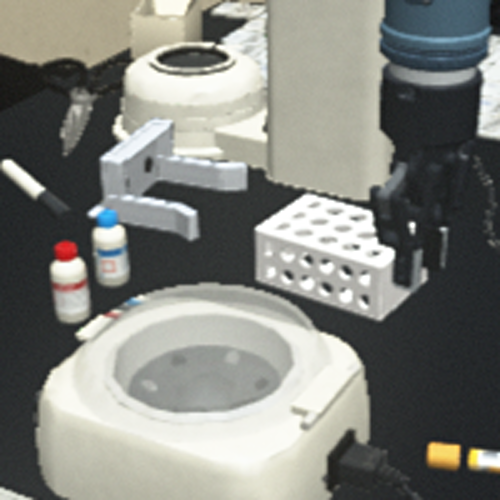

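The fingers sit at (405,235) in the zoomed view, square on the end face. The rack's centre is now at about (503, 276). I'll push another 17 mm.

servo_tool --pt "0.4 0 0.5 0 0 0 40" --pt "0 0 0.5 0 0 0 40" --pt "0 0 0.5 0 0 0 40" --pt "0 0 0.3 0 0 0 40" --pt "0 0 -1 0 0 0 40" --pt "0 0 -2 0 0 0 40" --pt "-2 0 -1 0 0 0 40" --pt "-4 0 0 0 0 0 60" --pt "-3 0 0 0 0 0 80" --pt "-1 0 0 0 0 0 80" --pt "0 0 0 0 0 0 80"

```text
time_s: 10.42
tcp_pos: [0.4038, 0.2848, 0.1206]
eef_rot: [1.006, 1.562, 0.91]
ft_force: [-1.2, 0.6, -0.4]
opening: 0.0686
```

```bash
python3 st.py 520,362,130; python3 snap.py 6; python3 - <<'E'
from h import *
for n in['top','side']:print(flat(np.load(n+'6.npz')))
E
```

```text
t 10.42 tcp [403.8 284.8 120.6] F [-1.2  0.6 -0.4] open 0.0686 q [-0.72  0.43  0.02  2.04 -0.01  0.66  0.78]
toolx [ 0.005  0.007 -1.   ] tooly [0.096 0.995 0.008] yaw_y 84.5
to (520.0, 362.0, 130.0) [-0.82  8.8  10.83]
(((518.9140014648438, 275.17578125), (79.99894714355469, 120.40008544921875), 84.60868835449219), [[455.0, 241.0], [575.0, 230.0], [583.0, 309.0], [463.0, 321.0]], np.float64(0.04955426166647903))
(((516.6353759765625, 277.0451354980469), (83.71762084960938, 121.68620300292969), 85.04668426513672), [[452.0, 241.0], [574.0, 230.0], [581.0, 313.0], [460.0, 324.0]], np.float64(0.049532474405350246))
```

The rack is at (518, 276), yaw -5.2°. Next I'll go to its left long side with the jaws along it.

servo_tool --pt "0 1.3 1.8 0 0 0 80" --pt "0 2 2.8 0 0 0 80" --pt "0 2 2.8 0 0 0 80" --pt "0 1.6 2.3 0 0 0 80" --pt "0 0.8 1.2 0 0 0 80" --pt "0 0 0 0 0 0 80"

```text
time_s: 11.02
tcp_pos: [0.517, 0.3485, 0.1074]
eef_rot: [-2.551, 1.561, -2.647]
ft_force: [0.6, -0.1, 0.3]
opening: 0.0684
```

servo_tool --pt "0 0 0 0.12 0 0 80" --pt "0 0 0 0.12 0 0 80" --pt "0 0 0 0.12 0 0 80" --pt "0 0 0 0.12 0 0 80" --pt "0 0 0 0.12 0 0 80" --pt "0 0 0 0.12 0 0 80" --pt "0 0 0 0.12 0 0 80" --pt "0 0 0 0.12 0 0 80" --pt "0 0 0 0.12 0 0 80" --pt "0 0 0 0.12 0 0 80" --pt "0 0 0 0.12 0 0 80" --pt "0 0 0 0.12 0 0 80" --pt "0 0 0 0.1 0 0 80" --pt "0 0 0 0 0 0 80"

```text
time_s: 12.18
tcp_pos: [0.4961, 0.3327, 0.0817]
eef_rot: [-0.757, 1.517, -2.46]
ft_force: [-0.1, -0.4, -0.2]
opening: 0.0683
```

```bash
python3 st.py 521,348,12
```

```text
t 12.18 tcp [496.1 332.7  81.7] F [-0.1 -0.4 -0.2] open 0.0683 q [-0.97  0.71  0.43  1.75 -0.38  0.82 -0.49]
toolx [-0.042 -0.034 -0.999] tooly [ 0.991 -0.132 -0.037] yaw_y -7.6
to (521.0, 348.0, 12.0) [ 6.81  2.52 -2.12]
```

servo_tool --pt "0 1.2 -1 -0.045 0.034 0.042 80" --pt "0 1.2 -1.1 0 0 0 80" --pt "1 0 0 0 0 0 80" --pt "0 0 0 0 0 0 80"

```text
time_s: 12.52
tcp_pos: [0.5178, 0.3475, 0.0652]
eef_rot: [-0.044, 1.56, -1.689]
ft_force: [-0.8, -1.3, -0.8]
opening: 0.068
```

```bash
python3 st.py 521,346,12
```

```text
t 12.52 tcp [517.8 347.5  65.2] F [-0.8 -1.3 -0.8] open 0.068 q [-0.95  0.74  0.4   1.73 -0.38  0.76 -0.43]
toolx [-0.001 -0.011 -1.   ] tooly [ 0.997 -0.074 -0.   ] yaw_y -4.3
to (521.0, 346.0, 12.0) [5.32 0.34 0.07]
```

servo_tool --pt "2 0.2 0 0 0 0 80" --pt "2.2 0.1 0 0 0 0 80" --pt "0.8 0 0 0 0 0 80" --pt "0 0 0.5 0 0 0 80" --pt "0 0 0.6 0 0 0 80" --pt "0 0 0.6 0 0 0 80" --pt "0 0 0.6 0 0 0 80" --pt "0 0 0.6 -0.02 0 0 80" --pt "0 0 0.6 -0.02 0 0 80" --pt "0 0 0.6 -0.02 0 0 80" --pt "0 0 0.6 -0.02 0 0 80" --pt "0 0 0.6 -0.02 0 0 80" --pt "0 0 0.4 -0.02 0 0 80" --pt "0 0 0 0 0 0 80"

```text
time_s: 13.68
tcp_pos: [0.5161, 0.2802, 0.0182]
eef_rot: [-0.17, 1.56, -1.679]
ft_force: [-0.8, 0.2, -1.2]
opening: 0.0681
```

```bash
python3 st.py 514,246,12; python3 snap.py 7; python3 - <<'E'
from h import *
for n in['top','side']:print(flat(np.load(n+'7.npz')))
E
```

```text
t 13.68 tcp [516.1 280.2  18.2] F [-0.8  0.2 -1.2] open 0.0681 q [-0.81  0.76  0.32  1.83 -0.37  0.62 -0.21]
toolx [-0.001 -0.01  -1.   ] tooly [ 0.998  0.062 -0.002] yaw_y 3.6
to (514.0, 246.0, 12.0) [ 0.66 -0.42  3.4 ]
(((750.7015991210938, 118.12754821777344), (61.38113021850586, 8.937826156616211), 28.11406898498535), [[722.0, 108.0], [726.0, 100.0], [780.0, 129.0], [776.0, 137.0]], np.float64(0.048961683730687544))
(((538.1531372070312, 243.0832977294922), (72.32113647460938, 88.07626342773438), 23.94820785522461), [[487.0, 269.0], [523.0, 188.0], [589.0, 218.0], [553.0, 298.0]], np.float64(0.04938150042241485))
```

View pics/side7z.png

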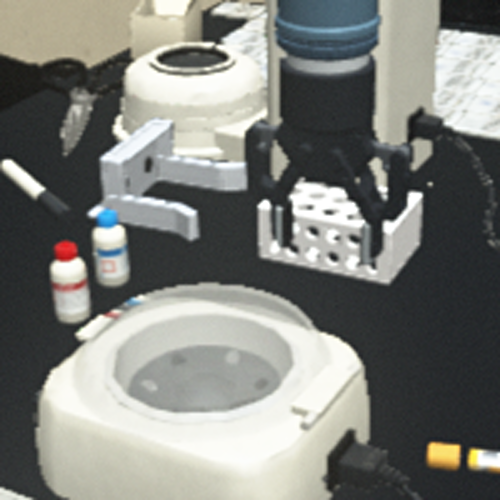

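View pics/top7z.png

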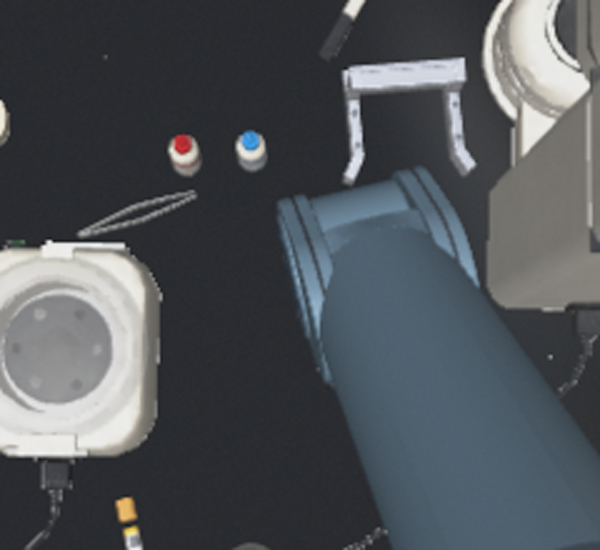

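Both fingers are on the long side, at (275,230) and (365,245) in the zoomed view, and the rack is following. The wrist looks close to the microscope from above, so I'll measure the gap.

```bash
python3 - <<'E'
from h import *
c=np.load('top7.npz');W=cloud(c);o=cloud(np.load('top6.npz'))
d=np.abs(c['range_z']-np.load('top6.npz')['range_z'])>.03
a=W[d&(W[...,2]>.15)]
for x0 in np.arange(.3,.66,.04):
    q=a[(a[:,0]>x0)&(a[:,0]<x0+.04)]
    if len(q):print(x0.round(2),'y',q[:,1].min().round(3),q[:,1].max().round(3),'z',q[:,2].min().round(3),q[:,2].max().round(3))
S=cloud(np.load('side7.npz'));d=np.abs(np.load('side7.npz')['range_z']-np.load('side6.npz')['range_z'])>.05
a=S[d]
for z0 in np.arange(.1,.6,.04):
    q=a[(a[:,2]>z0)&(a[:,2]<z0+.04)&(a[:,1]<.45)&(a[:,1]>.1)&(a[:,0]<.65)]
    if len(q):print('side z',z0.round(2),'x',q[:,0].min().round(3),q[:,0].max().round(3),'y',q[:,1].min().round(3),q[:,1].max().round(3))
E
```

```text
0.3 y 0.223 0.836 z 0.163 0.707
0.34 y -0.095 0.85 z 0.162 0.696
0.38 y 0.209 0.828 z 0.165 0.636
0.42 y 0.221 0.82 z 0.162 0.571
0.46 y 0.232 0.328 z 0.325 0.513
0.5 y 0.022 0.337 z 0.187 0.453
0.54 y 0.06 0.338 z 0.162 0.415
0.58 y 0.025 0.131 z 0.154 0.415
0.62 y 0.042 0.132 z 0.179 0.414
side z 0.1 x 0.277 0.581 y 0.119 0.362
side z 0.14 x 0.476 0.544 y 0.113 0.322
side z 0.18 x 0.475 0.552 y 0.253 0.324
side z 0.22 x 0.475 0.548 y 0.268 0.326
side z 0.26 x 0.476 0.544 y 0.108 0.333
side z 0.3 x 0.461 0.546 y 0.238 0.338
side z 0.34 x 0.441 0.548 y 0.232 0.34
side z 0.38 x 0.425 0.636 y 0.129 0.335
```

The wrist is about ±55 mm wide, so for the final push I'll lean the tool's top back and to +y, away from the microscope. First I'll finish the sideways push.

servo_tool --pt "0.2 0 0.5 -0.01 0 0 80" --pt "0 0 0.5 -0.02 0 0 80" --pt "0 0 0.5 -0.02 0 0 80" --pt "0 0 0.5 -0.01 0 0 80" --pt "0 0 0.5 0 0 0 80" --pt "0 0 0.4 0 0 0 80" --pt "0 0 0.2 0 0 0 80" --pt "0 0 0 0 0 0 80"

```text
time_s: 14.45
tcp_pos: [0.5196, 0.2493, 0.0165]
eef_rot: [-0.145, 1.563, -1.586]
ft_force: [0.5, 1.3, 0.6]
opening: 0.0683
```

```bash
python3 st.py 514,246,12
```

```text
t 14.45 tcp [519.6 249.3  16.5] F [0.5 1.3 0.6] open 0.0683 q [-0.75  0.75  0.29  1.86 -0.35  0.59 -0.11]
toolx [-0.    -0.008 -1.   ] tooly [ 0.992  0.129 -0.001] yaw_y 7.4
to (514.0, 246.0, 12.0) [ 0.45 -0.6   0.25]
```

servo_tool --pt "0 0 -1.5 0 0 0 80" --pt "0 0 -2 0 0 0 60" --pt "-2 0 -1 0 0 0 50" --pt "-4 0 0 0 0 0 40" --pt "-4 -1 0 0 0 0 40" --pt "-2 -3 0 0 0 0 40" --pt "0 -3 0 0 0 0 40" --pt "0 -3 0.5 0 0 0 40" --pt "0 -2 1 0 0 0 40" --pt "0 -0.5 0.5 0 0 0 40" --pt "0 0 0 0 0 0 40"

```text
time_s: 15.37
tcp_pos: [0.3854, 0.2719, 0.1416]
eef_rot: [-0.059, 1.566, -1.494]
ft_force: [-0.0, -0.7, 0.5]
opening: 0.0341
```

```bash
python3 st.py; python3 snap.py 8; python3 - <<'E'
from h import *
for n in['top','side']:print(flat(np.load(n+'8.npz')))
E
```

```text
t 15.37 tcp [385.4 271.9 141.6] F [-0.  -0.7  0.5] open 0.0341 q [-1.05  0.39  0.41  2.09 -0.23  0.7  -0.35]
toolx [ 0.    -0.005 -1.   ] tooly [ 0.991  0.136 -0.   ] yaw_y 7.8
(((533.3076782226562, 198.94107055664062), (120.13079071044922, 80.7544937133789), 7.4553446769714355), [[469.0, 231.0], [479.0, 151.0], [598.0, 167.0], [588.0, 247.0]], np.float64(0.04968709515285186))
(((531.1110229492188, 201.17845153808594), (120.9566421508789, 85.82230377197266), 6.4992523193359375), [[466.0, 237.0], [476.0, 152.0], [596.0, 165.0], [586.0, 251.0]], np.float64(0.049397359025779575))
```

View pics/top8z.png

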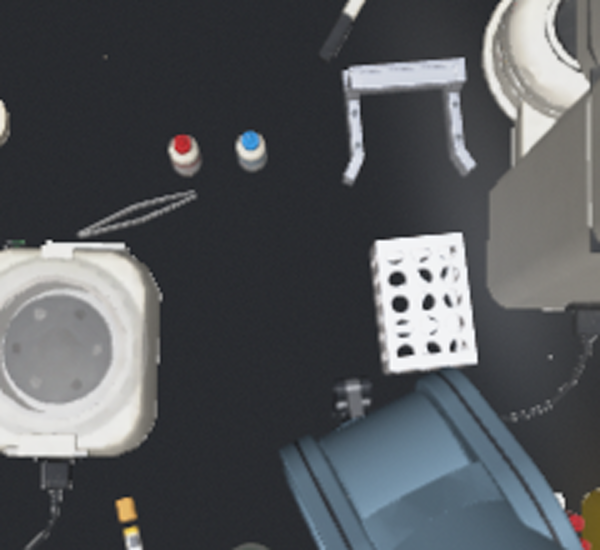

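View pics/side8z.png

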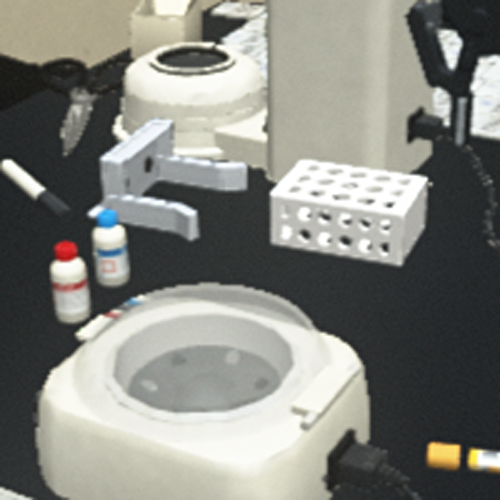

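The rack is lined up: centre (533, 199), yaw 7.2°, about 2 mm off the lane axis. Next I'll go behind its near end and turn the jaws across.

servo_tool --pt "0 0.5 1.4 0 0 0 40" --pt "0 0.9 2.4 0 0 0 40" --pt "0 0.9 2.4 0 0 0 40" --pt "0 0.8 2.0 0 0 0 40" --pt "0 0.2 0.5 -0.06 0 0 40" --pt "0 0 0 -0.12 0 0 40" --pt "0 0 0 -0.12 0 0 40" --pt "0 0 0 -0.12 0 0 40" --pt "0 0 0 -0.12 0 0 40" --pt "0 0 0 -0.12 0 0 40" --pt "0 0 0 -0.12 0 0 40" --pt "0 0 0 -0.12 0 0 40" --pt "0 0 0 -0.12 0 0 40" --pt "0 0 0 -0.12 0 0 40" --pt "0 0 0 -0.12 0 0 40" --pt "0 0 0 -0.12 0 0 40" --pt "0 0 0 -0.12 0 0 40" --pt "0 0 0 -0.06 0 0 40" --pt "0 0 0 0 0 0 40"

```text
time_s: 17.05
tcp_pos: [0.4686, 0.1961, 0.1401]
eef_rot: [-0.274, 1.547, -0.088]
ft_force: [0.1, -0.5, -0.0]
opening: 0.034
```

```bash
python3 st.py 430,190,100
```

```text
t 17.05 tcp [468.6 196.1 140.1] F [ 0.1 -0.5 -0. ] open 0.034 q [-0.52  0.42  0.03  2.    0.    0.7   1.26]
toolx [ 0.024 -0.002 -1.   ] tooly [-0.185  0.983 -0.007] yaw_y 100.7
to (430.0, 190.0, 100.0) [ 3.92  0.14 -4.  ]
```

servo_tool --pt "0 0.1 -1.5 0.05 0 0 40" --pt "0 0 -2 0 -0.05 -0.08 40" --pt "0 0 -1 0 -0.05 -0.08 40" --pt "0 0 0 0 -0.05 -0.08 40" --pt "0 0 0 0 0 0 40"

```text
time_s: 17.47
tcp_pos: [0.4329, 0.189, 0.1387]
eef_rot: [-0.913, 1.258, -0.811]
ft_force: [-1.6, 1.6, -0.3]
opening: 0.0339
```

```bash
python3 st.py 435,188,70 440,188,25
```

```text
t 17.47 tcp [432.9 189.  138.7] F [-1.6  1.6 -0.3] open 0.0339 q [-0.93  0.38  0.24  2.15  0.38  0.64  0.66]
toolx [ 0.212 -0.223 -0.951] tooly [-0.075  0.967 -0.244] yaw_y 94.5
to (435.0, 188.0, 70.0) [ 6.6   1.56 -1.1 ]
to (440.0, 188.0, 25.0) [10.98  2.62 -1.46]
```

servo_tool --pt "2 0.5 -0.3 -0.04 0 0 40" --pt "3 0.7 -0.4 0 0 0 40" --pt "3 0.7 -0.4 0 0 0 40" --pt "2 0.5 -0.3 0 0 0 40" --pt "0.6 0.1 -0.1 0 0 0 40" --pt "0 0 0 0 0 0 40"

```text
time_s: 17.97
tcp_pos: [0.4467, 0.1931, 0.0255]
eef_rot: [-0.914, 1.263, -0.779]
ft_force: [-0.1, -0.2, -0.1]
opening: 0.0339
```

```bash
python3 st.py 462,190,22 562,202,22 ; python3 snap.py 9 side
```

```text
t 17.97 tcp [446.7 193.1  25.5] F [-0.1 -0.2 -0.1] open 0.0339 q [-0.93  0.64  0.26  2.16  0.43  0.37  0.59]
toolx [ 0.215 -0.212 -0.953] tooly [-0.109  0.965 -0.24 ] yaw_y 96.4
to (462.0, 190.0, 22.0) [ 0.72 -0.38  1.37]
to (562.0, 202.0, 22.0) [ 2.62 -0.32 11.26]
```

View pics/side9z.png

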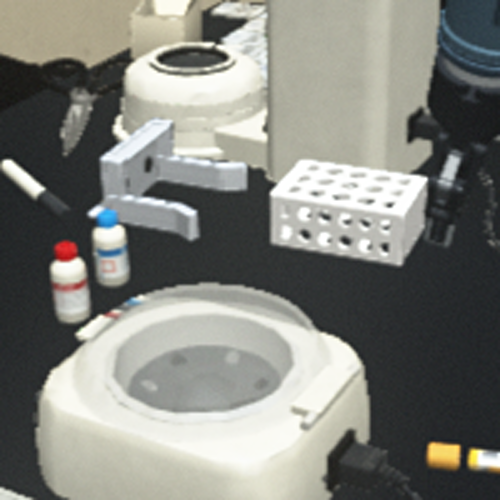

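The fingers stand behind the rack's near end at (445,205) in the zoomed view. I'll push it up to the mouth of the nest.

servo_tool --pt "0.2 -0.3 0.4 0 0 0 40" --pt "0.1 0 0.5 0 0 0 40" --pt "0.1 0 0.5 0 0 0 40" --pt "0.1 0 0.6 0 0 0 40" --pt "0.1 0 0.6 0 0 0 40" --pt "0.1 0 0.6 0 0 0 40" --pt "0.1 0 0.6 0 0 0 40" --pt "0.1 0 0.6 0 0 0 40" --pt "0.1 0 0.6 0 0 0 40" --pt "0.1 0 0.6 0 0 0 40" --pt "0.1 0 0.6 0 0 0 40" --pt "0.1 0 0.6 0 0 0 40" --pt "0.1 0 0.5 0 0 0 40" --pt "0 0 0 0 0 0 40"

```text
time_s: 19.18
tcp_pos: [0.5335, 0.1994, 0.033]
eef_rot: [-0.883, 1.264, -0.754]
ft_force: [-0.0, 0.1, 0.4]
opening: 0.0341
```

```bash
python3 st.py ; python3 snap.py 10;python3 - <<'E'
from h import *
for n in['top','side']:print(flat(np.load(n+'10.npz')))
E
```

```text
t 19.18 tcp [533.5 199.4  33. ] F [-0.   0.1  0.4] open 0.0341 q [-0.77  0.68  0.2   1.97  0.4   0.47  0.73]
toolx [ 0.22  -0.207 -0.953] tooly [-0.102  0.967 -0.234] yaw_y 96.0
(((600.06103515625, 205.51316833496094), (126.11274719238281, 80.21247863769531), 6.00377082824707), [[533.0, 239.0], [542.0, 159.0], [667.0, 172.0], [659.0, 252.0]], np.float64(0.04943501539778472))
(((587.8640747070312, 206.93740844726562), (145.71595764160156, 85.01091003417969), 6.628748416900635), [[511.0, 241.0], [520.0, 156.0], [665.0, 173.0], [655.0, 258.0]], np.float64(0.04932446748530914))
```

View pics/side10z.png

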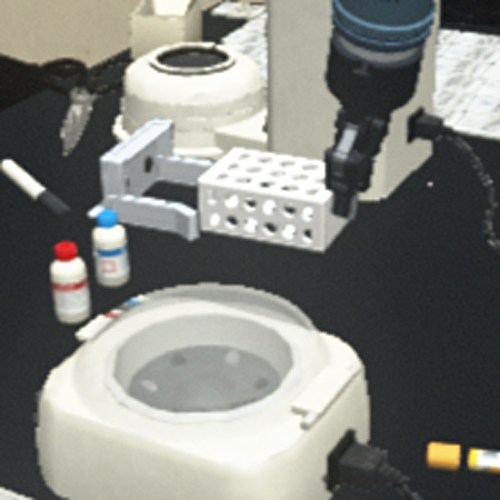

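View pics/top10z.png

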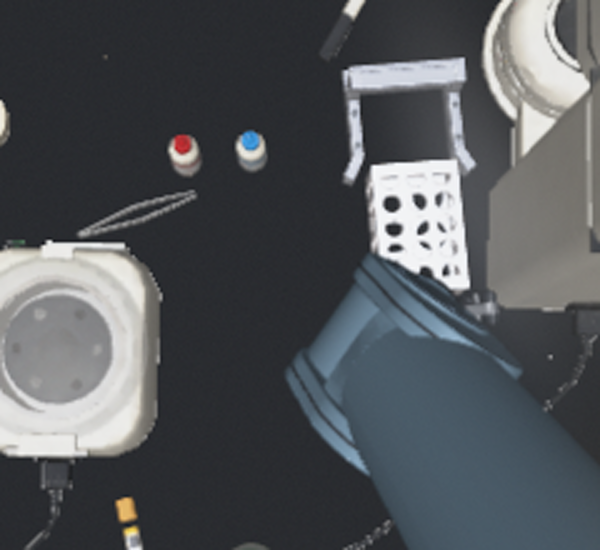

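The rack is entering the lead-ins, with its far end at (415,165) in the zoomed top view and yaw about 6.5°. A gripper knuckle at (480,305) is close to the microscope, so I'll measure that gap.

```bash
python3 - <<'E'
from h import *
W=cloud(np.load('top10.npz'));np.set_printoptions(linewidth=200,suppress=True)
for r in range(192,212,3):
    print(r,[(c,*(W[r,c]*1000).round().astype(int).tolist()) for c in range(342,364,3) if np.isfinite(W[r,c,0])])
E
```

```text
192 [(342, 552, 173, 50), (345, 552, 166, 51), (348, 560, 149, 3), (354, 560, 135, 2), (357, 557, 132, 22), (360, 553, 131, 48), (363, 550, 130, 71)]
195 [(342, 546, 171, 42), (345, 547, 164, 39), (348, 538, 169, 100), (351, 553, 141, 0), (354, 553, 134, 1), (357, 551, 131, 18), (360, 548, 129, 38), (363, 545, 127, 57)]
198 [(342, 520, 197, 179), (345, 532, 175, 94), (348, 529, 172, 115), (351, 527, 170, 133), (354, 526, 166, 144), (357, 526, 161, 146), (360, 543, 126, 25), (363, 541, 122, 40)]
201 [(342, 490, 232, 357), (345, 517, 187, 155), (348, 520, 177, 139), (351, 519, 172, 144), (354, 519, 166, 145), (357, 520, 160, 144), (360, 539, 120, 2), (363, 537, 118, 21)]
204 [(342, 481, 239, 394), (345, 484, 230, 370), (348, 513, 179, 147), (351, 513, 173, 147), (354, 513, 166, 144), (357, 513, 160, 144), (360, 532, 120, 0), (363, 532, 112, -1)]
207 [(342, 476, 240, 401), (345, 477, 235, 396), (348, 479, 228, 382), (351, 482, 217, 353), (354, 508, 165, 140), (357, 508, 159, 141), (360, 524, 120, 3), (363, 525, 112, -2)]
210 [(342, 469, 245, 430), (345, 471, 237, 409), (348, 473, 230, 394), (351, 475, 223, 381), (354, 477, 214, 357), (357, 517, 126, -1), (360, 518, 119, -2), (363, 518, 112, 1)]
```

The clearance is about 25 mm and grows along the way. About 83 mm remain.

servo_tool --pt "0.4 0 0.4 0 0 0 40" --pt "0.4 0 0.5 0 0 0 40" --pt "0.2 0 0.5 0 0 0 40" --pt "0.2 0 0.5 0 0 0 40" --pt "0.2 0 0.5 0 0 0 40" --pt "0.2 0 0.5 0 0 0 40" --pt "0.2 0 0.5 0 0 0 40" --pt "0.2 0 0.5 0 0 0 40" --pt "0 0 0 0 0 0 40"

```text
time_s: 20.03
tcp_pos: [0.5771, 0.2007, 0.0193]
eef_rot: [-0.896, 1.265, -0.766]
ft_force: [-0.4, 0.3, 0.1]
opening: 0.0338
```

```bash
python3 st.py 616.5,209,22; python3 snap.py 11;python3 - <<'E'
from h import *
for n in['top','side']:print(flat(np.load(n+'11.npz')))
E
```

```text
t 20.03 tcp [577.1 200.7  19.3] F [-0.4  0.3  0.1] open 0.0338 q [-0.7   0.75  0.17  1.87  0.39  0.5   0.78]
toolx [ 0.217 -0.209 -0.954] tooly [-0.104  0.966 -0.235] yaw_y 96.1
to (616.5, 209.0, 22.0) [0.42 0.33 4.  ]
(((646.5742797851562, 207.6896514892578), (119.00066375732422, 80.0549087524414), 6.3681640625), [[583.0, 241.0], [592.0, 161.0], [710.0, 175.0], [701.0, 254.0]], np.float64(0.049445627331902775))
(((644.2449951171875, 208.79647827148438), (119.04122924804688, 84.49552154541016), 7.250127792358398), [[580.0, 243.0], [591.0, 159.0], [709.0, 174.0], [698.0, 258.0]], np.float64(0.04922138862923761))
```

View pics/side11z.png

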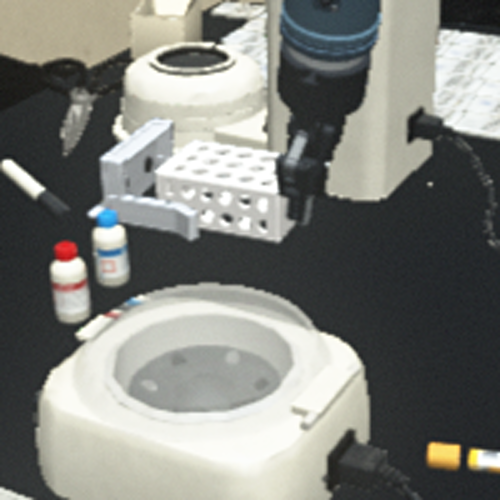

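View pics/top11z.png

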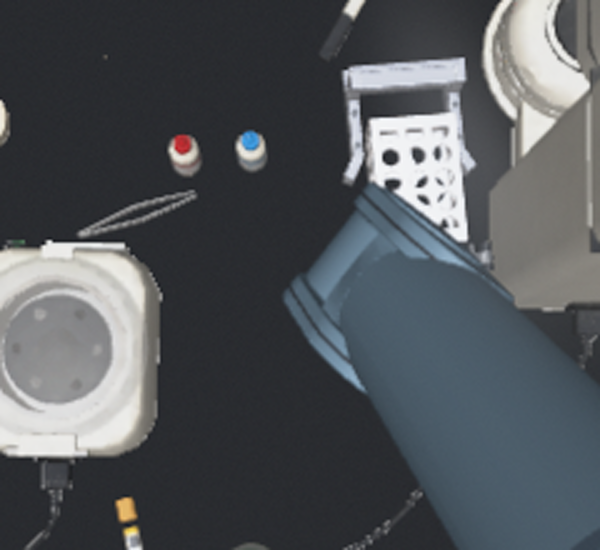

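servo_tool --pt "0.1 0.1 0.5 0 0 0 40" --pt "0.1 0.1 0.5 0 0 0 40" --pt "0.1 0.1 0.5 0 0 0 40" --pt "0.1 0 0.5 0 0 0 40" --pt "0.1 0 0.5 0 0 0 40" --pt "0.1 0 0.4 0 0 0 40" --pt "0.1 0 0.3 0 0 0 40"

```text
time_s: 20.72
tcp_pos: [0.6098, 0.2075, 0.0178]
eef_rot: [-0.906, 1.266, -0.775]
ft_force: [-1.8, 0.2, 1.8]
opening: 0.0342
```

servo_tool --pt "0.1 0 0.3 0 0 0 40" --pt "0.1 0 0.3 0 0 0 40" --pt "0.1 0 0.3 0 0 0 40"

```text
time_s: 20.97
tcp_pos: [0.6179, 0.2079, 0.0159]
eef_rot: [-0.921, 1.268, -0.79]
ft_force: [-18.2, -0.4, 12.9]
opening: 0.0344
```

```bash
python3 st.py 616.5,209,22; python3 snap.py 12;python3 - <<'E'
from h import *
for n in['top','side']:print(flat(np.load(n+'12.npz')))
E
```

```text
t 20.97 tcp [617.9 207.9  15.9] F [-18.2  -0.4  12.9] open 0.0344 q [-0.65  0.8   0.14  1.75  0.37  0.56  0.84]
toolx [ 0.21  -0.212 -0.954] tooly [-0.105  0.966 -0.238] yaw_y 96.2
to (616.5, 209.0, 22.0) [-0.63 -0.02 -0.01]
(((692.5288696289062, 221.7261505126953), (104.54279327392578, 95.68635559082031), 87.88961791992188), [[643.0, 171.0], [738.0, 168.0], [742.0, 272.0], [647.0, 276.0]], np.float64(0.04932786636332903))
(((683.2020263671875, 223.16525268554688), (108.62037658691406, 119.61880493164062), 88.51031494140625), [[622.0, 170.0], [742.0, 167.0], [744.0, 276.0], [625.0, 279.0]], np.float64(0.04916600636959506))
```

View pics/side12z.png

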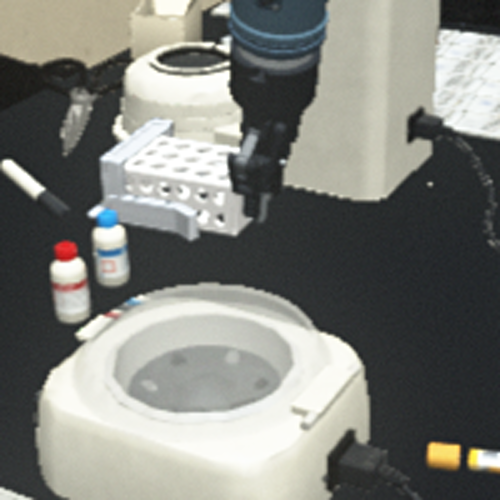

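View pics/top12z.png

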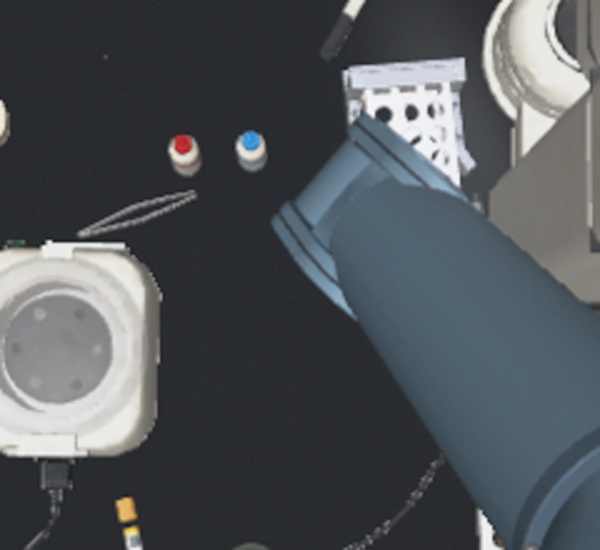

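The force rose to 18 N at the expected stop position, and Fz is 13 N, so I'll lift slightly. Then a last firm nudge, and I'll back off to inspect.

servo_tool --pt "-0.5 0 0.2 0 0 0 40" --pt "-0.1 0 0.2 0 0 0 40" --pt "0 0 0.2 0 0 0 40" --pt "0 0 0.2 0 0 0 40"

```text
time_s: 21.4
tcp_pos: [0.6177, 0.2084, 0.0198]
eef_rot: [-0.967, 1.273, -0.835]
ft_force: [-9.6, -0.0, 8.3]
opening: 0.0344
```

servo_tool --pt "0 0 -0.5 0 0 0 40" --pt "0 0 -2 0 0 0 40" --pt "-0.5 0 -3 0 0 0 40" --pt "-2 0 -3.5 0 0 0 40" --pt "-3 0 -3 0 0 0 40" --pt "-3 0 -3 0 0 0 40" --pt "-2 0 -1 0 0 0 40" --pt "0 0 0 0 0 0 40"

```text
time_s: 22.07
tcp_pos: [0.441, 0.2076, 0.0942]
eef_rot: [-0.922, 1.27, -0.793]
ft_force: [0.5, -0.2, 0.0]
opening: 0.034
```

```bash
python3 st.py; python3 snap.py 13;python3 - <<'E'
from h import *
for n in['top','side']:
    c=np.load(n+'13.npz');W=cloud(c).reshape(-1,3)*1000
    y=np.radians(7);ex=np.array([np.cos(y),np.sin(y)]);ey=np.array([-ex[1],ex[0]])
    d=W[:,:2]-[686,216];x=d@ex;yy=d@ey
    m=(W[:,2]>44)&(W[:,2]<54)&(x>-75)&(x<40)&(abs(yy)<45)
    print(n,m.sum(),'x',np.percentile(x[m],[0.5,1,2]).round(1),'y',np.percentile(yy[m],[1,99]).round(1),'z',np.median(W[m,2]))
    # near edge slope
    e=[(v,np.percentile(x[m&(yy>v-5)&(yy<v+5)],2).round(1)) for v in (-30,-15,0,15,30)];print(e)
E
```

```text
t 22.07 tcp [441.  207.6  94.2] F [ 0.5 -0.2  0. ] open 0.034 q [-0.91  0.48  0.21  2.13  0.4   0.55  0.63]
toolx [ 0.208 -0.211 -0.955] tooly [-0.104  0.966 -0.236] yaw_y 96.2
top 1028 x [-59.9 -59.6 -59. ] y [-41.2  38.1] z 49.48697673985697
[(-30, np.float64(-59.4)), (-15, np.float64(-58.7)), (0, np.float64(-59.5)), (15, np.float64(-58.7)), (30, np.float64(-58.5))]
side 625 x [-62.  -61.6 -61.3] y [-40.6  41. ] z 49.40938296150915
[(-30, np.float64(-61.3)), (-15, np.float64(-60.6)), (0, np.float64(-61.4)), (15, np.float64(-59.0)), (30, np.float64(-61.5))]
```

View pics/side13z.png

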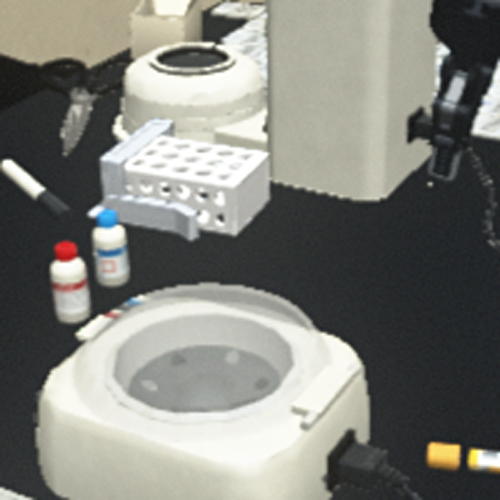

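View pics/top13z.png

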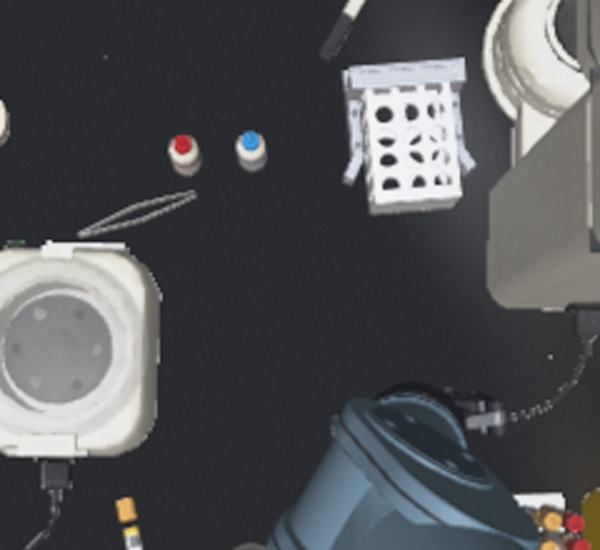

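The rack's near edge is at nest x = -59 to -61 mm (expected -60), parallel to the stop, with its top at 49.5 mm. Before handing in I'll check that the other items haven't moved.

```bash
python3 - <<'E'
from h import *
a=cv2.imread('pics/side0.png');b=cv2.imread('pics/side13.png')
for n,(c0,c1,r0,r1) in dict(tube=(328,395,272,295),wash=(374,414,196,270),red=(178,199,195,232),blue=(195,215,182,218),tweez=(188,215,215,240)).items():
    print(n,np.abs(a[r0:r1,c0:c1].astype(int)-b[r0:r1,c0:c1]).mean().round(1))
a=cv2.imread('pics/top0.png');b=cv2.imread('pics/top13.png')
print('top tweez',np.abs(a[150:175,185:245].astype(int)-b[150:175,185:245]).mean(),'top bottles',np.abs(a[125:155,220:275].astype(int)-b[125:155,220:275]).mean(),'tube',np.abs(a[275:325,200:225].astype(int)-b[275:325,200:225]).mean())
E
```

```text
tube 1.8
wash 2.1
red 2.0
blue 2.3
tweez 1.4
top tweez 0.8804444444444445 top bottles 0.9973737373737374 tube 0.8213333333333334
```

View pics/side13.png

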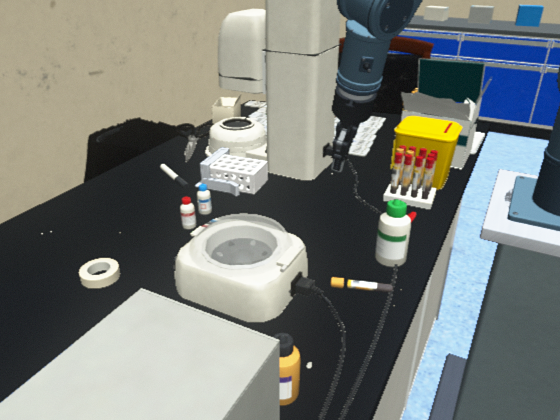

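View pics/top13.png

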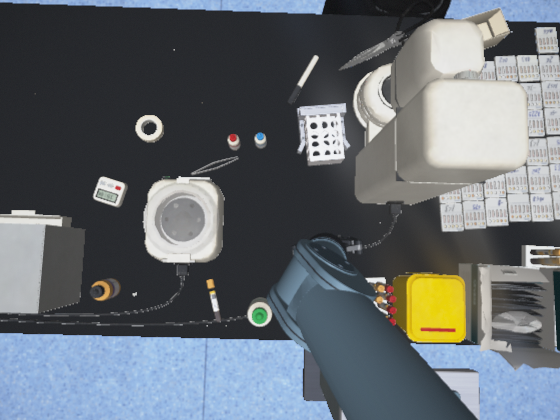

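The rack sits in the nest at (233,172) in the side view and (325,135) in the top view. The bottles, tube and tweezers are unchanged, and the robot is touching nothing, so I'll hand it in.

```bash
python3 -c "
from plant import bot
print(bot.close_job())"
```

```text
the job is handed in; nothing more can be done
None
```

The rack is lying flat in the nest with its fifteen-hole side up, under the lip and fully home against the end stop, and the job is handed in at about 22 s of the 61 s allowed. I tipped it over with shut fingers, pushed it forward and then sideways to line it up with the lane, and pushed it lengthwise into the nest. The rack was only pushed, never gripped.

**Last checks**
- **Seating:** the rack's near edge is at nest x of about -59 mm in the top camera and -61 mm in the side camera; it should be -60. The edge is parallel to the stop and the rack's top is 49.5 mm high. Two pushes stopped at the same tool position, at 18 N and then 10 N.
- **Vertical force:** it read 8–13 N during the final push. I lifted the fingers slightly, but I did not find the cause.
- **Other items:** the bottles, tube and tweezers look unchanged. The red marker was mostly hidden by the arm in the last pictures, so I couldn't compare it, but the tool never went near it.
- **Robot:** it has backed clear and reads no contact force.

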